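# Catch a bench shear's return spring on its post with a spring puller

## Robot

A 7-joint arm with a two-finger parallel gripper is mounted at the origin on the work surface. World frame = base frame: x ahead of the robot, y to its left, z up, the work surface at z = 0. Lengths are in m, angles in rad, forces in N, time in s.
With the tool pointing down it reaches from about 0.35 to 0.775 m from the base axis. Payload 3.1 kg.
Tool frame: the origin (TCP) lies midway between the tips of the shut fingers; the grasp point (between the pads) lies 19 mm behind it; z points along the fingers, y is the line along which they close (so a half turn about z gives the same grasp; the last joint's range is limited). The gripper opens to 85 mm and grips with 20 to 120 N. Pads are 22 mm wide; open, the fingers measure 114 mm over their backs; the gripper's body (76 mm by 85 mm) begins 54 mm behind the grasp point. The pads swing forward as they close: fully open they stand 13 mm farther back than shut.
Start: joints at [-1.352, 0.311, 0.014, 1.512, -0.004, 1.319, -0.027], TCP at [0.142, 0.531, 0.231] pointing down, gripper open.
Joint ranges: [-2.7, 2.7], [-0.3, 1.91], [-1.27, 1.3], [0.12, 2.57], [-1.44, 4.58], [0.2, 2.03], [-3.05, 3.05]. Speed limits (rad/s): [2.79, 2.79, 3.14, 3.14, 3.14, 3.14, 3.14].

## Interface

Orientations are given as a rotation vector (axis times angle).
In Python, from cell import * gives the robot as it stands. The module is installed in compiled form; this text tells all that it offers.
- The arm moves only by the tool send_rows, never from a script. Its argument "deltas" is a list of rows, each an object with "offset": the shift along the tool's x, y, z in m, a list of three; "delta_rot": the turn, a rotation vector about the tool's x, y, z in degrees, a list of three; "gripper": the closure, from 0 (fully open) to 1 (shut). A call has 1 to 8 rows; each row is the pose to reach, as a shift and turn from the pose commanded when the call began, along the tool's axes at that moment; what a row does not reach only later rows make up. A row lasts 1/10 s, in which the tool goes at most 50 mm and 8.59 degrees, less where a joint would pass 70% of its speed; a pose out of reach is approached as far as the arm can. A call with a gripper value outside its range is refused whole. The fingers move at their own pace and stop on an object; "newtons" is the grip in N (left out, the last holds). Time passes only in rows, so rows that repeat a pose let the fingers close. It gives the time, the measured TCP pose, the force, the opening and the grip force at its end, in the units of the state.
- state(): the state, without advancing time (a new reading comes with each control period).
- grab_frame(name): name is "side" or "top" or "wrist"; returns the picture (420x560x3 uint8, blue, green, red); there is no depth.
- calibration(name): a dict with "mtx" (3x3 intrinsics, pixels), "R" (3x3) and "t" (3): a world point X has camera coordinates R X + t. Camera axes: x right, y down, z forward; pixel columns grow to the right and rows downward; lengths in m; the calibration is good to about 2 mm. The wrist camera is an equidistant fisheye: a pixel r from the principal point sees the ray r / f radians off the axis. A picture is of the moment at which its call begins: read the wrist's pose just before it. calibration takes no time and is no camera call; for the wrist camera it gives the pose at the moment of the call.
- hand_in(): hands the job in; it is judged then, once.
The state is a dict: "time_s": time; "joints": joint angles; "dq": joint speeds; "tau": joint torques, N m; "ee_pos": TCP position; "tool_rot": TCP orientation; "force": force on the tool from outside, world axes, zero at the start; "torque": the same for the moment, N m; "width": finger opening in m; "grasp_force": force on a finger pad.
Only numpy, scipy, OpenCV 4.12 (cv2) and the standard library are available. Lean on these libraries where they do the work, as an engineer would, in place of code of your own. Each camera call takes 0.05 s, during which the arm holds its last target. There are 200 camera calls.

## Task

The return spring of the small bench shear is off its anchor post: take the spring puller out of its wooden stand, put its pin down into the round eye at the end of the spring, stretch the spring and catch its open hook round the post, so that the spring stays there under its own tension, and stand the puller upright in the hole of its stand again. The nut of the post has been set anew, so feel (or look) where along its slot the post now stands, and work gently: never load the spring with more than about 16 N, and stop and back off as soon as the hook strikes the post instead of forcing it past (never more than 12 N between them). Touch the hook end of the spring only with the puller, and leave everything else on the bench where it is.

Things in the scene. Friction and masses are not known exactly. Their poses are not given: they have to be found in the camera images.
- puller: spring puller, 130 g: wooden bar handle 62 mm (its x) by 24 mm (its y), 34 mm tall, on a round brass ferrule 24 mm wide, 10 mm tall, and a plain round steel pin 6 mm thick reaching 32 mm down from the ferrule. Origin: centre of the ferrule's underside, z up; handle spans z = 10 to 44 mm. Gripped across its 24 mm at z = 27 mm the fingers clear the stand
- puller_tip (a point): rounded lower end of the puller's pin, 32 mm below the puller's origin on its axis; axes as puller
- stand_hole (a point): mouth of the square hole (15 mm wide, 45 mm deep) in the middle of the top of the fixed wooden stand, a block 84 x 84 mm, 55 mm tall; the puller starts upright in it, its ferrule resting on the top. z up
- spring_pivot (a point): axis on the fixed shear about which the spring swings, at the height of the spring's wire, 50 mm above the bench (its pin reaches 16 mm higher). Axes of the shear: x from the pivot to the anchor's slot, z up, y to the left of x. Base plate 14 mm thick; housing and lever, up to 140 mm tall, lie 50 to 140 mm behind the pivot (-x)
- hook: level steel link at the coil's end, wire 5 mm thick; origin on the spring's line 80 mm from the pivot when slack, x away from the pivot, z up. In its plane (x, y in mm): the eye; a straight shank on y = 0 to x = 49; a stop ear from (27, 0) to (27, -22); and the open hook: a half circle (wire centre) of radius 7 about (49, -7), turning to -y and back, and a tip from (49, -14) to (45, -14)
- hook_eye (a point): centre of the round eye for the puller's pin, at (17, 0) mm in hook: 10 mm clear width, 20 mm outside; 97 mm from the pivot when slack, 50 mm above the bench, free for 12 mm below. The link moves only along the spring and about the pivot; it starts slack, swung 0.3 to 0.55 rad to the shear's +y side, and light friction keeps it there. Axes as hook
- hook_seat (a point): centre of the hook's half circle, where the post's centre sits when caught. Axes as hook. The hook's mouth, between the tip (ends x = 42.5 mm) and the ear (ends 29.5), opens to -y: the post enters sideways only while its centre is at x = 33.5 to 38.5 mm of hook. The spring pulls 3 N plus 0.2 N per mm of stretch, at most 57 mm; caught: 6 to 35 mm
- anchor: fixed steel bracket on the shear, 62 x 40 x 22 mm, with slot and post. Origin: middle of its underside, 150 mm from the pivot, 14 mm above the bench; axes as the shear's. The round upright post, 8 mm thick, with a 14 mm wide head whose top is 62 mm above the bench, is clamped on the slot's line y = 0 somewhere at x = -14 to +14 mm: where is not reported
- mug: white handled mug, 80 mm wide, 95 mm tall; a bystander. Origin: underside, z up
- screwdriver: red-handled screwdriver lying on the bench, 170 mm long; a bystander. Origin: under its middle, x along it
- bench_block: flat square steel block 60 x 60 x 20 mm; a bystander. Origin: underside, z up
- jar: small amber glass jar, 48 mm wide, 50 mm tall; a bystander. Origin: underside, z up
- mandrel: upright tapered steel ring mandrel on a 56 mm round foot, 140 mm tall; a bystander. Origin: underside, z up
- calculator: pale green pocket calculator 120 x 85 x 14 mm lying flat; a bystander. Origin: underside, z up
- hammer: small hammer lying on the bench, 220 mm long; a bystander. Origin: under its middle, x along it
Not all that is in view belongs to the job. What is meant by the puller is not turquoise, and is the smaller of those in its own colour.

How it is judged:
By the outcome, as a careful person would: the job done as asked, in the order asked, and still so for the second after the job is handed in, with the robot touching nothing.
It also fails if it takes over 72 s, if anything falls off the work surface, if the arm or the gripper's body presses on something with over 40 N, if the wrist force passes 120 N, or if a joint passes its speed limit or range.

## Working session

There is one attempt and no reset: what is moved stays moved. The work goes in short steps, Python scripts to look and compute and a tool call to move; the robot and the scene stay as the last step left them, time stands still between calls to the robot, and variables do not carry over. Pictures are saved under pics/ and viewed, at most 10 in all, crops included, and the job is handed in when it is done.

Besides the shell and the picture viewer there is one more tool, called after ">>>" as name(argument=value, ...), one argument or row to a line, values as JSON. send_rows: Moves the arm, as the interface text tells. Its arguments: {"type":"object","properties":{"deltas":{"type":"array","items":{"type":"object","properties":{"offset":{"type":"array","items":{"type":"number"}},"delta_rot":{"type":"array","items":{"type":"number"}},"gripper":{"type":"number"}}}},"newtons":{"type":"number"}},"required":["deltas"]}

```bash
mkdir -p pics
python3 - <<'E'
from cell import *
import cv2
for n in ("side","top"):
    cv2.imwrite(f"pics/{n}0.png",grab_frame(n)); c=calibration(n); print(n,c)
s=state(); print(s)
E
```

```text
side {'mtx': array([[535.79940884,   0.        , 272.87516228],
       [  0.        , 535.79940884, 213.35023266],
       [  0.        ,   0.        ,   1.        ]]), 'R': array([[ 0.8775257 , -0.47937907, -0.01201427],
       [-0.38051305, -0.68086275, -0.62580807],
       [ 0.29181922,  0.55373425, -0.77988456]]), 't': array([-0.50345519,  0.20969747,  1.30692773])}
top {'mtx': array([[500.14229599,   0.        , 276.31362959],
       [  0.        , 500.14229599, 207.55859273],
       [  0.        ,   0.        ,   1.        ]]), 'R': array([[ 0.00490184, -0.99998371, -0.00292486],
       [-0.99752406, -0.00468454, -0.07016985],
       [ 0.070155  ,  0.00326158, -0.99753077]]), 't': array([-0.07567054,  0.5718151 ,  1.42605964])}
{'time_s': 0.1, 'joints': array([-1.35169669,  0.31164859,  0.01401773,  1.51290775, -0.00437012,
        1.31920045, -0.02722937]), 'dq': array([ 0.00075815, -0.00132508,  0.00019788, -0.00512996, -0.00016236,
       -0.00170633,  0.00185979]), 'tau': array([ 2.30543701e-04, -3.80850577e+01,  1.46321584e-01, -2.31241250e+01,
        1.21504680e-02,  8.03042378e-03, -1.07073313e-05]), 'ee_pos': array([0.14165934, 0.53076286, 0.23032372]), 'tool_rot': array([-0.40843479, -3.11477424,  0.00334364]), 'force': array([ 0.08471312,  0.46518515, -0.44830578]), 'torque': array([-0.05830889, -0.01897342,  0.01516675]), 'grasp_force': 0.0, 'width': 0.08577942762953432}
```

View pics/top0.png

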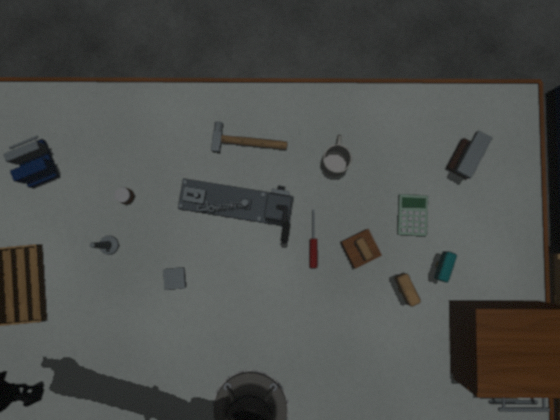

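View pics/side0.png

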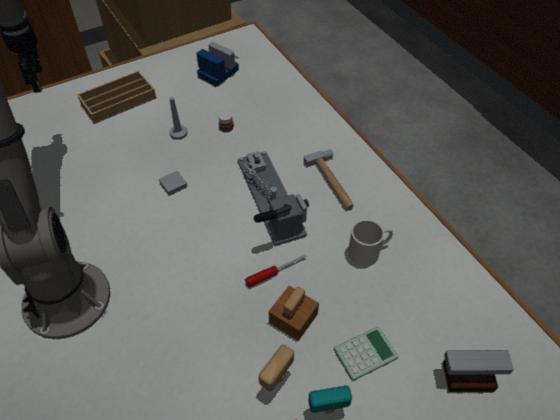

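```bash
cat > h.py <<'E'
import numpy as np, cv2
from cell import *
from scipy.spatial.transform import Rotation as Ro
def ray(n,px,z,c=None):
    c=c or calibration(n); K=c["mtx"]; R=c["R"]; t=c["t"]
    if n=="wrist":
        d=(np.array(px,float)-K[:2,2])/[K[0,0],K[1,1]]; r=np.hypot(*d)+1e-12
        v=np.array([*(np.sin(r)*d/r),np.cos(r)])
    else: v=np.linalg.inv(K)@[px[0],px[1],1]
    o=-R.T@t; v=R.T@v
    return o+v*(z-o[2])/v[2]
def proj(n,X,c=None):
    c=c or calibration(n); p=c["R"]@X+c["t"]; K=c["mtx"]
    if n=="wrist":
        a=np.arctan2(np.hypot(p[0],p[1]),p[2]); u=p[:2]/np.hypot(p[0],p[1])*a
    else: u=p[:2]/p[2]
    return u*[K[0,0],K[1,1]]+K[:2,2]
def crop(im,x0,y0,x1,y1,w):
    a=im[y0:y1,x0:x1]; f=w/(x1-x0); return cv2.resize(a,None,fx=f,fy=f,interpolation=cv2.INTER_CUBIC)
def totool(X):  # world vector -> tool axes
    return Ro.from_rotvec(state()["tool_rot"]).as_matrix().T@X
E
python3 - <<'E'
from h import *
im=cv2.imread("pics/top0.png"); im=cv2.convertScaleAbs(im,alpha=1.8)
a=crop(im,170,170,300,250,800)[:,:]; a=cv2.resize(a,(460,283)); b=crop(im,335,225,465,310,460)
cv2.imwrite("pics/c1.png",np.vstack([crop(im,172,170,302,250,460),b]))
print(ray("top",(362,248),.099),ray("top",(361,249),.055),ray("top",(246,203),.06),ray("top",(194,195),.05))
E
```

```text
[ 0.4575963  -0.30644978  0.099     ] [ 0.45436431 -0.31101193  0.055     ] [0.5818127  0.01228834 0.06      ] [0.6046853  0.16071074 0.05      ]
```

View pics/c1.png

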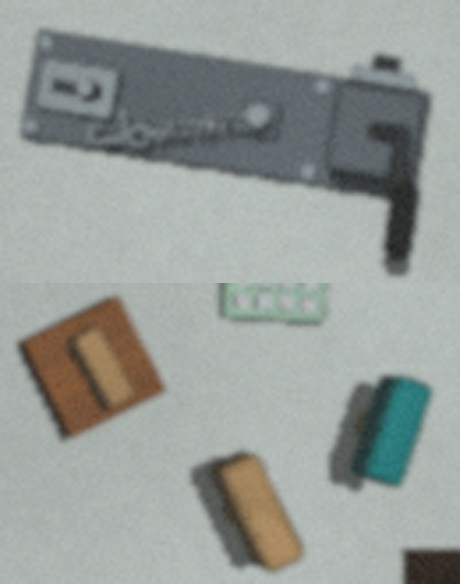

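Run:
```python
from h import *
c=calibration("wrist"); s=state(); T=Ro.from_rotvec(s["tool_rot"]).as_matrix()
o=-c["R"].T@c["t"]; print("cam in tool",T.T@(o-s["ee_pos"]),"\naxes in tool\n",T.T@c["R"].T,c["mtx"]); print(T)
def P(cx,cy,z,y0): return ray("top",(172+cx/3.538,y0+cy/3.538),z)
print("pivot",P(257,114,.066,170),"post",P(90,91,.062,170),"bracket",P(78,87,.036,170),"eye",P(136,135,.05,170))
im=cv2.imread("pics/top0.png"); hsv=cv2.cvtColor(im,cv2.COLOR_BGR2HSV)
sub=hsv[226:272,338:385]; print(sub[22,24],sub[10,15],sub[30,10])
m=((hsv[...,0]<25)&(hsv[...,1]>60)).astype(np.uint8); m[:, :336]=0;m[:,388:]=0;m[:222]=0;m[275:]=0
for z,mm in ((.055,m),(.099,m&(hsv[...,2]>100).astype(np.uint8))):
    n,l,st,ce=cv2.connectedComponentsWithStats(mm); i=1+st[1:,4].argmax()
    r=cv2.minAreaRect(np.argwhere(l==i)[:,::-1].astype(np.float32)); b=cv2.boxPoints(r)
    w=np.array([ray("top",p,z) for p in b]); print(r,w.mean(0),w[1]-w[0],w[2]-w[1])
```

```text
cam in tool [ 8.20950866e-02  2.31028131e-06 -1.42166760e-01] 
axes in tool
 [[-1.38748435e-05 -9.45998675e-01 -3.24170490e-01]
 [ 9.99999561e-01 -3.16763377e-04  8.81582087e-04]
 [-9.36660826e-04 -3.24170335e-01  9.45998264e-01]] [[325.1922621    0.         279.0757536 ]
 [  0.         325.1922621  207.66189483]
 [  0.           0.           1.        ]]
[[-9.66192122e-01  2.57822808e-01 -4.27580795e-04]
 [ 2.57823132e-01  9.66189868e-01 -2.09088420e-03]
 [-1.25953404e-04 -2.13043606e-03 -9.99997723e-01]]
pivot [0.58350716 0.01573473 0.066     ] post [0.60155597 0.14897622 0.062     ] bracket [0.60719311 0.16295978 0.036     ] eye [0.56748482 0.11351651 0.05      ]
[ 17 103  87] [ 14 109  63] [ 12 108  40]
((360.6000061035156, 248.20004272460938), (29.516094207763672, 30.410520553588867), 63.43495178222656) [ 0.45668022 -0.30990561  0.055     ] [ 0.03852108 -0.07659629  0.        ] [-0.07373494 -0.03636683  0.        ]Traceback (most recent call last):
  File "<stdin>", line 10, in <module>
ValueError: attempt to get argmax of an empty sequence
```

>>> send_rows(
  deltas=[
    {"offset": [-0.041,-0.023,0],"delta_rot": [0,0,8],"gripper": 0},
    {"offset": [-0.082,-0.045,0],"delta_rot": [0,0,16],"gripper": 0},
    {"offset": [-0.123,-0.068,0],"delta_rot": [0,0,24],"gripper": 0},
    {"offset": [-0.164,-0.091,0],"delta_rot": [0,0,32],"gripper": 0},
    {"offset": [-0.205,-0.114,0],"delta_rot": [0,0,40],"gripper": 0},
    {"offset": [-0.246,-0.136,0],"delta_rot": [0,0,48],"gripper": 0},
    {"offset": [-0.287,-0.159,0],"delta_rot": [0,0,56],"gripper": 0},
    {"offset": [-0.328,-0.182,0],"delta_rot": [0,0,64],"gripper": 0},
  ],
)

```text
time_s: 0.9
ee_pos: [0.4125, 0.2694, 0.2311]
tool_rot: [-2.003, -2.42, 0.0]
force: [1.2, 0.9, 0.1]
width: 0.0855
grasp_force: 0.0
```

>>> send_rows(
  deltas=[
    {"offset": [-0.04,0.026,0],"delta_rot": [0,0,0],"gripper": 0},
    {"offset": [-0.08,0.053,0],"delta_rot": [0,0,0],"gripper": 0},
    {"offset": [-0.12,0.079,0],"delta_rot": [0,0,0],"gripper": 0},
    {"offset": [-0.16,0.106,0],"delta_rot": [0,0,0],"gripper": 0},
    {"offset": [-0.198,0.132,0],"delta_rot": [0,0,0],"gripper": 0},
    {"offset": [-0.198,0.132,0],"delta_rot": [0,0,0],"gripper": 0},
    {"offset": [-0.198,0.132,0],"delta_rot": [0,0,0],"gripper": 0},
  ],
)

```text
time_s: 1.6
ee_pos: [0.5794, 0.1004, 0.2303]
tool_rot: [-2.001, -2.421, 0.003]
force: [-0.5, 0.2, -1.4]
width: 0.0855
grasp_force: 0.0
```

Run:
```python
from h import *
import pickle
c=calibration("wrist"); im=grab_frame("wrist"); s=state(); pickle.dump((c,s),open("w1.pkl","wb")); cv2.imwrite("pics/w1.png",im)
print(s["ee_pos"],s["tool_rot"],s["joints"])
im=cv2.convertScaleAbs(im,alpha=1.6)
cv2.imwrite("pics/w1v.png",cv2.resize(im,(800,600)))
```

```text
[0.5787614  0.10251489 0.23052893] [-1.99601450e+00 -2.42363818e+00  1.13769631e-03] [-0.55664726  0.41736117  0.51260136  1.41656369 -0.20539275  1.36248078
  0.1548481 ]
```

View pics/w1v.png

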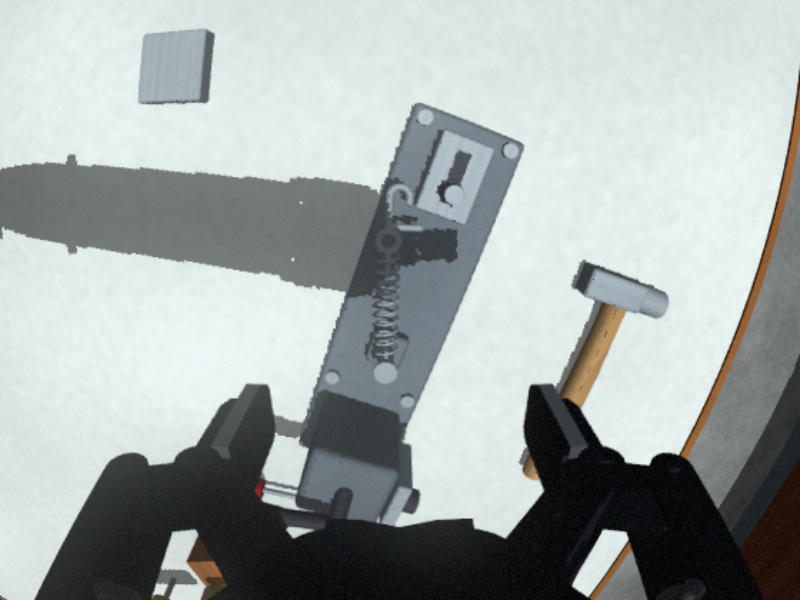

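Run:
```python
from h import *
im=cv2.imread("pics/w1.png"); im=cv2.convertScaleAbs(im,alpha=1.8)
cv2.imwrite("pics/w1c.png",cv2.rotate(crop(im,230,65,370,275,400),cv2.ROTATE_90_CLOCKWISE)) # col=(275-y)*2.857,row=(x-230)*2.857
```

```text
(no output)
```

View pics/w1c.png

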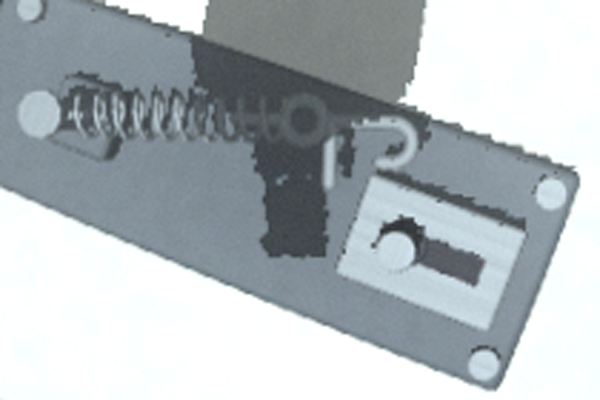

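Run:
```python
from h import *
import pickle
c,s=pickle.load(open("w1.pkl","rb"))
def P(col,row,z): return ray("wrist",(230+row/2.857,275-col/2.857),z,c)
pv=P(40,114,.066); ey=P(303,120,.052); po=P(397,251,.062)
b=np.array([P(*q,.036) for q in((372,175),(525,232),(488,330),(337,272))]); bc=b.mean(0)
x=(b[1]-b[0]+b[2]-b[3]); x=x[:2]/np.hypot(*x[:2]); x2=(bc-pv)[:2]; 
print("pv",pv,"ey",ey,"po",po,"bc",bc,"|bc-pv|",np.hypot(*x2),"edge len",np.linalg.norm(b[1]-b[0]),np.linalg.norm(b[2]-b[1]))
print("yaw edge",np.degrees(np.arctan2(x[1],x[0])),"yaw pv-bc",np.degrees(np.arctan2(x2[1],x2[0])))
d=(po-pv)[:2]; print("D",np.hypot(*d),np.degrees(np.arctan2(d[1],d[0]))); e=(ey-pv)[:2]; print("r",np.hypot(*e),np.degrees(np.arctan2(e[1],e[0])))
n=np.array([-x[1],x[0]]); print("post rel bracket",(po-bc)[:2]@x,(po-bc)[:2]@n)
```

```text
pv [0.58643391 0.01831604 0.066     ] ey [0.57088072 0.11350668 0.052     ] po [0.60777813 0.15592985 0.062     ] bc [0.6093976  0.16586347 0.036     ] |bc-pv| 0.14932372403570002 edge len 0.05951246582948027 0.03788243547244907
yaw edge 81.31448751154876 yaw pv-bc 81.1536878970182
D 0.13925923959617725 81.18354137047277
r 0.09645288627274137 99.27955395903807
post rel bracket -0.010064260069503545 0.00010080535834622144
```

>>> send_rows(
  deltas=[
    {"offset": [-0.042,-0.022,0],"delta_rot": [0,0,8.4],"gripper": 0},
    {"offset": [-0.084,-0.044,0],"delta_rot": [0,0,16.8],"gripper": 0},
    {"offset": [-0.126,-0.066,0],"delta_rot": [0,0,25.2],"gripper": 0},
    {"offset": [-0.168,-0.088,0],"delta_rot": [0,0,33.6],"gripper": 0},
    {"offset": [-0.21,-0.11,0],"delta_rot": [0,0,42],"gripper": 0},
    {"offset": [-0.252,-0.132,0],"delta_rot": [0,0,50.4],"gripper": 0},
    {"offset": [-0.294,-0.154,0],"delta_rot": [0,0,58.8],"gripper": 0},
    {"offset": [-0.336,-0.176,0],"delta_rot": [0,0,67.2],"gripper": 0},
  ],
)

```text
time_s: 2.45
ee_pos: [0.4712, -0.2601, 0.2313]
tool_rot: [-3.004, -0.913, -0.003]
force: [0.8, -0.8, -0.2]
width: 0.0856
grasp_force: 0.0
```

Run:
```python
from h import *
s=state(); print(s["ee_pos"],totool(np.array([.457,-.309,.23])-s["ee_pos"]),Ro.from_rotvec(s["tool_rot"]).as_matrix()[:2,1])
```

```text
[ 0.47117716 -0.26008034  0.23133826] [-0.03899935  0.03276504  0.00119103] [ 0.55633051 -0.83095982]
```

>>> send_rows(
  deltas=[
    {"offset": [-0.018,0.015,0.015],"delta_rot": [0,0,4],"gripper": 0},
    {"offset": [-0.037,0.03,0.03],"delta_rot": [0,0,7.6],"gripper": 0},
    {"offset": [-0.037,0.03,0.03],"delta_rot": [0,0,7.6],"gripper": 0},
    {"offset": [-0.037,0.03,0.03],"delta_rot": [0,0,7.6],"gripper": 0},
  ],
)

```text
time_s: 2.85
ee_pos: [0.4577, -0.3049, 0.2009]
tool_rot: [-3.056, -0.717, -0.001]
force: [0.8, 0.4, 1.3]
width: 0.0855
grasp_force: 0.0
```

Run:
```python
from h import *
import pickle
c=calibration("wrist"); s=state(); im=grab_frame("wrist"); pickle.dump((c,s),open("w2.pkl","wb")); cv2.imwrite("pics/w2.png",im)
print(s["ee_pos"],s["tool_rot"])
im=cv2.convertScaleAbs(im,alpha=1.6)
cv2.imwrite("pics/w2v.png",crop(im,150,170,410,380,780))
print(proj("wrist",np.array([.457,-.309,.099]),c))
```

```text
[ 0.4576601  -0.30485142  0.20093119] [-3.05612433e+00 -7.17335911e-01 -8.61123280e-04]
[282.62932277 212.15235945]
```

View pics/w2v.png

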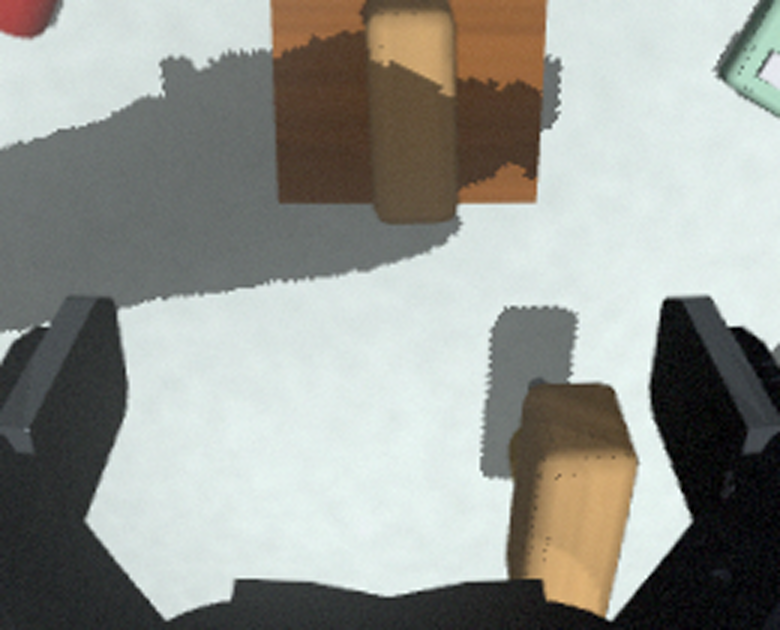

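Run:
```python
from h import *
import pickle
c,s=pickle.load(open("w2.pkl","rb")); T=Ro.from_rotvec(s["tool_rot"]).as_matrix()
def P(col,row,z): return ray("wrist",(150+col/3,170+row/3),z,c)
f=[P(*p,.099) for p in((370,12),(454,12),(457,220),(378,221))]
for a in f: print(T.T@(a-s["ee_pos"]))
print(np.mean(f,0), T.T@(np.mean(f,0)-s["ee_pos"])); print("stand edges y",[T.T@(P(*p,.055)-s["ee_pos"]) for p in((277,203),(537,203))])
```

```text
[ 0.02855013 -0.00359375  0.10197045]
[0.02859725 0.01795327 0.10192265]
[-0.02995685  0.02007743  0.10185441]
[-0.03022759 -0.00173155  0.10190255]
[ 0.46061633 -0.31225978  0.099     ] [-0.00075926  0.00817635  0.10191252]
stand edges y [array([-0.04459334, -0.03495596,  0.14596089]), array([-0.04463447,  0.04955496,  0.14577316])]
```

>>> send_rows(
  deltas=[
    {"offset": [0,0.004,0.03],"delta_rot": [0,0,-1.5],"gripper": 0},
    {"offset": [-0.001,0.008,0.07],"delta_rot": [0,0,-1.5],"gripper": 0},
    {"offset": [-0.001,0.008,0.105],"delta_rot": [0,0,-1.5],"gripper": 0.3},
    {"offset": [-0.001,0.008,0.13],"delta_rot": [0,0,-1.5],"gripper": 0.5},
    {"offset": [-0.001,0.008,0.138],"delta_rot": [0,0,-1.5],"gripper": 0.5},
    {"offset": [-0.001,0.008,0.138],"delta_rot": [0,0,-1.5],"gripper": 0.6},
    {"offset": [-0.001,0.008,0.138],"delta_rot": [0,0,-1.5],"gripper": 0.6},
  ],
  newtons=30,
)

```text
time_s: 3.6
ee_pos: [0.4613, -0.3147, 0.0649]
tool_rot: [3.047, 0.756, 0.004]
force: [-0.0, 0.1, 0.4]
width: 0.0339
grasp_force: 0.0
```

>>> send_rows(
  deltas=[
    {"offset": [0,0,0],"delta_rot": [0,0,0],"gripper": 0.7},
    {"offset": [0,0,0],"delta_rot": [0,0,0],"gripper": 0.8},
    {"offset": [0,0,0],"delta_rot": [0,0,0],"gripper": 1},
    {"offset": [0,0,0],"delta_rot": [0,0,0],"gripper": 1},
  ],
  newtons=110,
)

```text
time_s: 4.0
ee_pos: [0.4611, -0.3149, 0.0653]
tool_rot: [3.049, 0.754, 0.005]
force: [-0.9, 1.5, 6.8]
width: 0.0225
grasp_force: 107.6
```

>>> send_rows(
  deltas=[
    {"offset": [0,0,-0.03],"delta_rot": [0,0,0],"gripper": 1},
    {"offset": [0,0,-0.07],"delta_rot": [0,0,0],"gripper": 1},
    {"offset": [0,0,-0.115],"delta_rot": [0,0,0],"gripper": 1},
    {"offset": [0.02,-0.022,-0.155],"delta_rot": [0,0,3],"gripper": 1},
    {"offset": [0.05,-0.055,-0.165],"delta_rot": [0,0,6],"gripper": 1},
    {"offset": [0.08,-0.088,-0.165],"delta_rot": [0,0,12],"gripper": 1},
    {"offset": [0.11,-0.121,-0.165],"delta_rot": [0,0,18],"gripper": 1},
    {"offset": [0.14,-0.154,-0.165],"delta_rot": [0,0,24],"gripper": 1},
  ],
)

```text
time_s: 4.8
ee_pos: [0.5121, -0.1117, 0.2289]
tool_rot: [-3.14, -0.095, -0.003]
force: [0.5, -0.3, -2.2]
width: 0.0224
grasp_force: 107.9
```

Run:
```python
from h import *
s=state(); print(s["ee_pos"],s["joints"],s["width"],totool(np.array([.5708,.114,.23])-s["ee_pos"]),Ro.from_rotvec(s["tool_rot"]).as_matrix()[:2,1],s["force"])
```

```text
[ 0.51213734 -0.11166872  0.2288971 ] [-0.55749602  0.36597998  0.99170449  1.61310294 -0.31452758  1.33211215
 -1.03125883] 0.022436625143346517 [ 0.07226833 -0.2216876  -0.00088983] [ 0.06076339 -0.99815212] [ 0.51913273 -0.25929452 -2.17550289]
```

>>> send_rows(
  deltas=[
    {"offset": [0.014,-0.042,0],"delta_rot": [0,0,4],"gripper": 1},
    {"offset": [0.028,-0.085,0],"delta_rot": [0,0,8],"gripper": 1},
    {"offset": [0.042,-0.128,0],"delta_rot": [0,0,12.3],"gripper": 1},
    {"offset": [0.055,-0.17,0],"delta_rot": [0,0,12.3],"gripper": 1},
    {"offset": [0.066,-0.204,0],"delta_rot": [0,0,12.3],"gripper": 1},
    {"offset": [0.072,-0.222,0.02],"delta_rot": [0,0,12.3],"gripper": 1},
    {"offset": [0.072,-0.222,0.05],"delta_rot": [0,0,12.3],"gripper": 1},
    {"offset": [0.072,-0.222,0.06],"delta_rot": [0,0,12.3],"gripper": 1},
  ],
)

```text
time_s: 5.6
ee_pos: [0.5671, 0.1141, 0.1654]
tool_rot: [3.132, -0.231, -0.008]
force: [0.1, 0.1, -2.1]
width: 0.0227
grasp_force: 107.9
```

>>> send_rows(
  deltas=[
    {"offset": [0,0,0],"delta_rot": [0,0,0],"gripper": 1},
    {"offset": [0,0,0],"delta_rot": [0,0,0],"gripper": 1},
    {"offset": [0,0,0],"delta_rot": [0,0,0],"gripper": 1},
  ],
)

```text
time_s: 5.9
ee_pos: [0.5703, 0.1121, 0.1701]
tool_rot: [-3.132, 0.236, -0.005]
force: [1.1, -0.2, -2.3]
width: 0.0226
grasp_force: 107.9
```

Run:
```python
from h import *
import pickle
c=calibration("wrist"); s=state(); im=grab_frame("wrist"); t=grab_frame("side"); pickle.dump((c,s),open("w3.pkl","wb")); cv2.imwrite("pics/w3.png",im)
print(s["ee_pos"],s["joints"],totool(np.array([.5708,.114,.17])-s["ee_pos"]),Ro.from_rotvec(s["tool_rot"]).as_matrix(),s["force"])
for X in ([.5708,.114,.052],[.6078,.1562,.062],[.5864,.0183,.066]): print(proj("wrist",np.array(X),c),proj("side",np.array(X)))
im=cv2.convertScaleAbs(im,alpha=1.7);t=cv2.convertScaleAbs(t,alpha=1.8)
cv2.imwrite("pics/w3v.png",np.hstack([crop(im,180,60,380,310,400),crop(t,215,75,305,188,400)[:500]]))
```

```text
[0.57030073 0.1120667  0.17013468] [-0.85127775  0.54673827  0.94309918  1.54840123 -0.45572156  1.27749082
 -1.56680354] [ 0.00020441 -0.00198606  0.00013732] [[ 9.88670693e-01 -1.50065783e-01  3.24380955e-03]
 [-1.50068218e-01 -9.88675508e-01  5.19306296e-04]
 [ 3.12914495e-03 -1.00021563e-03 -9.99994604e-01]] [ 1.11055032 -0.19014298 -2.26830353]
[276.9510393  203.28804831] [252.16136692 171.21180885]
[217.42125904 171.01181604] [256.78503108 154.67228164]
[391.24900921 173.69950724] [273.45705363 188.28958645]
```

View pics/w3v.png

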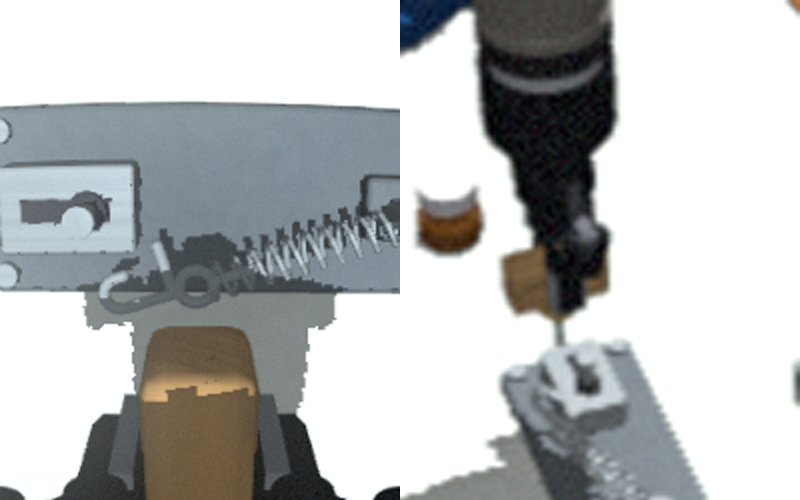

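Run:
```python
from h import *
import pickle
c,s=pickle.load(open("w3.pkl","rb")); T=Ro.from_rotvec(s["tool_rot"]).as_matrix()
for n,p,z in(("eye",(278.5,202.3),.052),("post",(219.5,169.5),.062)):
    X=ray("wrist",p,z,c); print(n,X,T.T@(X-s["ee_pos"]))
# handle far end-face: top edge far corners in tool frame, handle top z = TCP+(.099-.0653)
zt=s["ee_pos"][2]+.0337
for p in((147,345),(255,338)): print("handle",T.T@(ray("wrist",(180+p[0]/2,60+p[1]/2),zt,c)-s["ee_pos"]))
```

```text
eye [0.57146796 0.1125792  0.052     ] [ 0.00070743 -0.0005637   0.11813809]
post [0.60873167 0.15428999 0.062     ] [ 0.03132081 -0.04740415  0.10828069]
handle [ 0.03805506 -0.0092561  -0.03357184]
handle [ 0.03944255  0.01034239 -0.0335871 ]
```

>>> send_rows(
  deltas=[
    {"offset": [0,-0.001,0.03],"delta_rot": [0,0,0],"gripper": 1},
    {"offset": [0,-0.001,0.06],"delta_rot": [0,0,0],"gripper": 1},
    {"offset": [0,-0.001,0.068],"delta_rot": [0,0,0],"gripper": 1},
    {"offset": [0,-0.001,0.07],"delta_rot": [0,0,0],"gripper": 1},
    {"offset": [0,-0.001,0.072],"delta_rot": [0,0,0],"gripper": 1},
    {"offset": [0,-0.001,0.074],"delta_rot": [0,0,0],"gripper": 1},
    {"offset": [0,-0.001,0.076],"delta_rot": [0,0,0],"gripper": 1},
    {"offset": [0,-0.001,0.077],"delta_rot": [0,0,0],"gripper": 1},
  ],
)

```text
time_s: 6.8
ee_pos: [0.5697, 0.1142, 0.0918]
tool_rot: [-3.132, 0.234, -0.001]
force: [-0.7, 0.3, -1.1]
width: 0.0228
grasp_force: 107.9
```

>>> send_rows(
  deltas=[
    {"offset": [0,0,0.002],"delta_rot": [0,0,0],"gripper": 1},
    {"offset": [0,0,0.004],"delta_rot": [0,0,0],"gripper": 1},
    {"offset": [0,0,0.004],"delta_rot": [0,0,0],"gripper": 1},
  ],
)

```text
time_s: 7.1
ee_pos: [0.5691, 0.1141, 0.087]
tool_rot: [3.133, -0.234, -0.001]
force: [0.4, 0.6, -1.8]
width: 0.0226
grasp_force: 107.9
```

Run:
```python
from h import *
import pickle
c=calibration("wrist"); s=state(); im=grab_frame("wrist"); t=grab_frame("side"); pickle.dump((c,s),open("w4.pkl","wb")); cv2.imwrite("pics/w4.png",im)
print(s["ee_pos"],s["force"],s["torque"])
im=cv2.convertScaleAbs(im,alpha=1.7);t=cv2.convertScaleAbs(t,alpha=1.8)
cv2.imwrite("pics/w4v.png",np.hstack([crop(im,160,60,360,310,400),crop(t,215,105,285,192,400)[:500]]))
```

```text
[0.56908579 0.11407284 0.08697877] [ 0.36001109  0.58190769 -1.84224558] [-0.01528669 -0.03860508 -0.03477839]Traceback (most recent call last):
  File "<stdin>", line 6, in <module>
    return _nx.concatenate(arrs, 1, dtype=dtype, casting=casting)
           ~~~~~~~~~~~~~~~^^^^^^^^^^^^^^^^^^^^^^^^^^^^^^^^^^^^^^^
ValueError: all the input array dimensions except for the concatenation axis must match exactly, but along dimension 0, the array at index 0 has size 500 and the array at index 1 has size 497
```

>>> send_rows(
  deltas=[
    {"offset": [0,0,0.0025],"delta_rot": [0,0,0],"gripper": 1},
    {"offset": [-0.0008,-0.0024,0.0025],"delta_rot": [0,0,0],"gripper": 1},
    {"offset": [-0.0016,-0.0048,0.0025],"delta_rot": [0,0,0],"gripper": 1},
    {"offset": [-0.0024,-0.0072,0.0025],"delta_rot": [0,0,0],"gripper": 1},
    {"offset": [-0.0031,-0.0095,0.0025],"delta_rot": [0,0,0],"gripper": 1},
    {"offset": [-0.0031,-0.0095,0.0025],"delta_rot": [0,0,0],"gripper": 1},
  ],
  newtons=120,
)

```text
time_s: 7.8
ee_pos: [0.5677, 0.1233, 0.0848]
tool_rot: [3.132, -0.234, 0.001]
force: [-0.2, -5.3, -2.7]
width: 0.0225
grasp_force: 117.6
```

>>> send_rows(
  deltas=[
    {"offset": [-0.0009,-0.0028,0],"delta_rot": [0,0,0],"gripper": 1},
    {"offset": [-0.0018,-0.0056,0],"delta_rot": [0,0,0],"gripper": 1},
    {"offset": [-0.0027,-0.0084,0],"delta_rot": [0,0,0],"gripper": 1},
    {"offset": [-0.0036,-0.0112,0],"delta_rot": [0,0,0],"gripper": 1},
    {"offset": [-0.0045,-0.0138,0],"delta_rot": [0,0,0],"gripper": 1},
    {"offset": [-0.005,-0.0152,0],"delta_rot": [0,0,0],"gripper": 1},
    {"offset": [-0.005,-0.0152,0],"delta_rot": [0,0,0],"gripper": 1},
    {"offset": [-0.005,-0.0152,0],"delta_rot": [0,0,0],"gripper": 1},
  ],
)

```text
time_s: 8.6
ee_pos: [0.5655, 0.1364, 0.085]
tool_rot: [3.128, -0.237, 0.002]
force: [1.3, -7.3, -1.8]
width: 0.0226
grasp_force: 117.7
```

Run:
```python
from h import *
import pickle
c=calibration("wrist"); s=state(); im=grab_frame("wrist"); pickle.dump((c,s),open("w4.pkl","wb")); cv2.imwrite("pics/w4.png",im)
print(s["ee_pos"],s["tool_rot"],s["force"],s["torque"])
im=cv2.convertScaleAbs(im,alpha=1.7)
a=crop(im,140,90,360,255,800); cv2.imwrite("pics/w4v.png",a)
```

```text
[0.56548695 0.13641634 0.0849671 ] [ 3.12817577e+00 -2.36657008e-01  2.39474910e-03] [ 1.31614026 -7.30528794 -1.80679075] [-1.86149587 -0.36713701  0.01808192]
```

View pics/w4v.png

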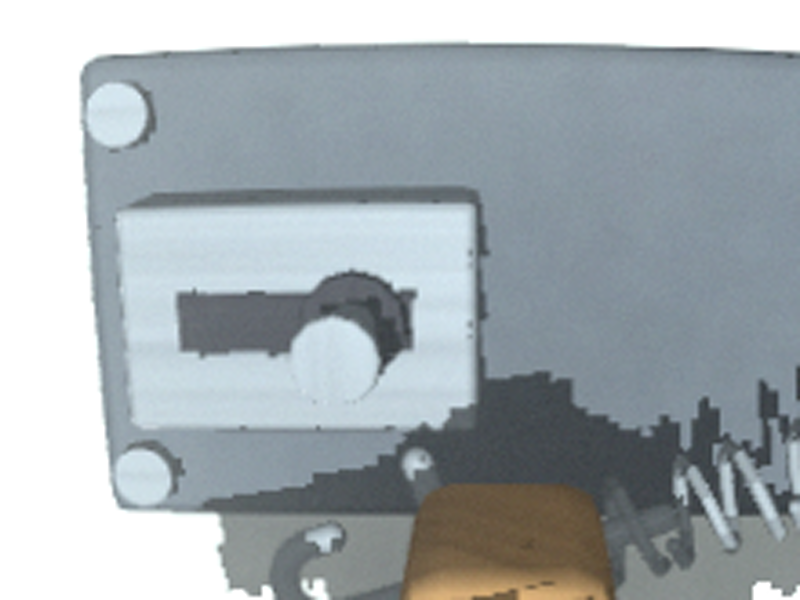

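Run:
```python
from h import *
import pickle
c,s=pickle.load(open("w4.pkl","rb")); pv=np.array([.5864,.0183])
def P(col,row,z): return ray("wrist",(140+col/3.636,90+row/3.636),z,c)
def pol(X): d=X[:2]-pv; return np.hypot(*d),np.degrees(np.arctan2(d[1],d[0]))
post=P(335,360,.062); ear=P(414,458,.0525); tip=P(344,538,.0525)
b=[P(*p,.036) for p in((116,205),(478,205),(478,428),(130,428))]
print("post",post,pol(post),"bracket",np.mean(b,0),pol(np.mean(b,0)))
for n,X,yy in(("ear",ear,-22),("tip",tip,-14)):
    r,a=pol(X); print(n,X,r,a,"hook x from pivot",np.sqrt(r*r-(yy/1000)**2),"link angle",a+np.degrees(np.arcsin(-yy/1000/r)))
d=s["ee_pos"][:2]+0.0008*np.array([.989,-.15]); print("pin",pol(np.array([*d,0])))
```

```text
post [0.60760747 0.15512577 0.062     ] (np.float64(0.13845955270967658), np.float64(81.18948254450628)) bracket [0.60933558 0.16525664 0.036     ] (np.float64(0.14873564979888174), np.float64(81.12938590909833))
ear [0.58755068 0.14759237 0.0525    ] 0.12929749023012133 89.49009228782502 hook x from pivot 0.127412091183719 link angle 99.28664717974112
tip [0.57561487 0.16137235 0.0525    ] 0.14347827882383193 94.31093575226632 hook x from pivot 0.14279361503319837 link angle 99.91052387010309
pin (np.float64(0.11969973102307123), np.float64(99.67752343505889))
```

```bash
cat >> h.py <<'E'
PV=np.array([.5864,.0183])
def pin(): 
    s=state(); x=Ro.from_rotvec(s["tool_rot"]).as_matrix()[:2,0]; d=s["ee_pos"][:2]+.0008*x-PV
    return d,1000*np.hypot(*d),np.degrees(np.arctan2(d[1],d[0]))
def to(r,a):
    d,_,_=pin(); a=np.radians(a); v=np.array([r*np.cos(a),r*np.sin(a)])/1000-d
    return np.round(totool(np.array([*v,0]))[:2],4)
E
python3 - <<'E'
from h import *
print(pin()[1:],state()["force"])
for a in (99.7,97.5,96,94.5,93,91.5,90.5): print(a,to(121.9,a))
E
```

```text
(np.float64(119.67687788802034), np.float64(99.69546237720265)) [ 1.39120671 -6.8182247  -2.00557409]
99.7 [-0.0007 -0.0021]
97.5 [ 0.0038 -0.0035]
96 [ 0.0068 -0.0043]
94.5 [ 0.0099 -0.0051]
93 [ 0.0131 -0.0058]
91.5 [ 0.0162 -0.0064]
90.5 [ 0.0183 -0.0068]
```

>>> send_rows(
  deltas=[
    {"offset": [-0.0007,-0.0021,0],"delta_rot": [0,0,0],"gripper": 1},
    {"offset": [0.0038,-0.0035,0],"delta_rot": [0,0,0],"gripper": 1},
    {"offset": [0.0068,-0.0043,0],"delta_rot": [0,0,0],"gripper": 1},
    {"offset": [0.0099,-0.0051,0],"delta_rot": [0,0,0],"gripper": 1},
    {"offset": [0.0131,-0.0058,0],"delta_rot": [0,0,0],"gripper": 1},
    {"offset": [0.0162,-0.0064,0],"delta_rot": [0,0,0],"gripper": 1},
    {"offset": [0.0162,-0.0064,0],"delta_rot": [0,0,0],"gripper": 1},
    {"offset": [0.0162,-0.0064,0],"delta_rot": [0,0,0],"gripper": 1},
  ],
)

```text
time_s: 9.45
ee_pos: [0.5819, 0.1397, 0.0847]
tool_rot: [3.127, -0.237, 0.0]
force: [0.7, -6.7, -2.0]
width: 0.0225
grasp_force: 117.7
```

Run:
```python
from h import *
import pickle
c=calibration("wrist"); s=state(); im=grab_frame("wrist"); pickle.dump((c,s),open("w5.pkl","wb")); cv2.imwrite("pics/w5.png",im)
print(s["ee_pos"],s["force"],pin()[1:])
im=cv2.convertScaleAbs(im,alpha=1.7)
a=crop(im,180,130,320,235,800); cv2.imwrite("pics/w5v.png",a)
```

```text
[0.58189402 0.13972742 0.08471689] [ 0.6684554  -6.73308393 -1.97878898] (np.float64(121.37953322121649), np.float64(91.75552164178083))
```

View pics/w5v.png

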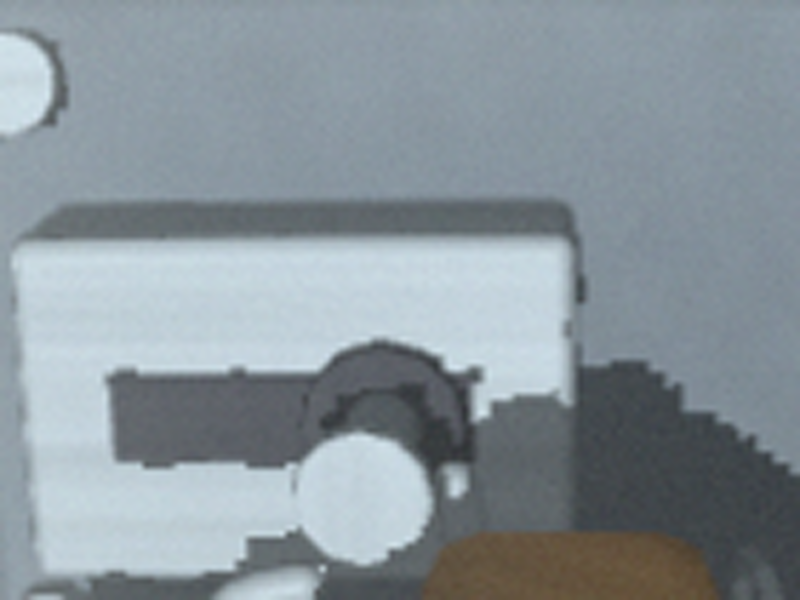

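Run:
```python
from h import *
import pickle
c,s=pickle.load(open("w5.pkl","rb"))
def P(col,row,z): return ray("wrist",(180+col/5.714,130+row/5.714),z,c)
def pol(X): d=X[:2]-PV; return np.hypot(*d)*1000,np.degrees(np.arctan2(d[1],d[0]))
print("post",pol(P(363,497,.062)))
for q in((455,480),(455,470)):
    r,a=pol(P(*q,.0525)); print("ear",r,a,"o",np.sqrt(r*r-22**2)-27,a+np.degrees(np.arcsin(22/r)))
for q in((322,575),): r,a=pol(P(*q,.0525)); print("tip",r,a,"o",np.sqrt(r*r-14**2)-42.5)
for a in (90,88.5,87,86,85,84,83): print(a,to(121.4,a))
```

```text
post (np.float64(138.55435295105656), np.float64(81.16893262215343))
ear 130.31922988471132 81.91723727609032 o 101.44882902441825 91.63623609754912
ear 130.2912526835283 81.45099130440684 o 101.42044434529504 91.17209732479965
tip 144.65798010757126 85.95595869452006 o 101.47892626632026
90 [ 0.0037 -0.0006]
88.5 [ 0.0068 -0.0011]
87 [ 0.01   -0.0014]
86 [ 0.0121 -0.0016]
85 [ 0.0142 -0.0018]
84 [ 0.0163 -0.0019]
83 [ 0.0184 -0.002 ]
```

>>> send_rows(
  deltas=[
    {"offset": [0.002,-0.0007,0],"delta_rot": [0,0,0],"gripper": 1},
    {"offset": [0.0037,-0.001,0],"delta_rot": [0,0,0],"gripper": 1},
    {"offset": [0.0053,-0.0013,0],"delta_rot": [0,0,0],"gripper": 1},
    {"offset": [0.0068,-0.0015,0],"delta_rot": [0,0,0],"gripper": 1},
    {"offset": [0.0084,-0.0017,0],"delta_rot": [0,0,0],"gripper": 1},
    {"offset": [0.01,-0.0018,0],"delta_rot": [0,0,0],"gripper": 1},
    {"offset": [0.01,-0.0018,0],"delta_rot": [0,0,0],"gripper": 1},
  ],
)

```text
time_s: 10.2
ee_pos: [0.5916, 0.1399, 0.0846]
tool_rot: [3.127, -0.238, -0.002]
force: [-0.4, -7.7, -1.6]
width: 0.0228
grasp_force: 117.7
```

Run:
```python
from h import *
print(pin()[1:],state()["force"],state()["ee_pos"])
for a in (87,86,85.5,85,84.5,84,83.5,83): print(a,to(121.6,a))
```

```text
(np.float64(121.62213531457365), np.float64(87.19833212640896)) [-0.41845402 -7.743078   -1.58286885] [0.59155393 0.1398976  0.0845505 ]
87 [ 0.0004 -0.    ]
86 [ 0.0025 -0.0002]
85.5 [ 0.0036 -0.0003]
85 [ 0.0047 -0.0004]
84.5 [ 0.0057 -0.0004]
84 [ 0.0068 -0.0005]
83.5 [ 0.0078 -0.0005]
83 [ 0.0089 -0.0006]
```

>>> send_rows(
  deltas=[
    {"offset": [0.0013,-0.0001,0],"delta_rot": [0,0,0],"gripper": 1},
    {"offset": [0.0025,-0.0002,0],"delta_rot": [0,0,0],"gripper": 1},
    {"offset": [0.0036,-0.0003,0],"delta_rot": [0,0,0],"gripper": 1},
    {"offset": [0.0047,-0.0004,0],"delta_rot": [0,0,0],"gripper": 1},
    {"offset": [0.0057,-0.0004,0],"delta_rot": [0,0,0],"gripper": 1},
    {"offset": [0.0057,-0.0004,0],"delta_rot": [0,0,0],"gripper": 1},
  ],
)

```text
time_s: 10.8
ee_pos: [0.5969, 0.1395, 0.0845]
tool_rot: [3.127, -0.238, -0.003]
force: [-0.3, -7.8, -1.4]
width: 0.0226
grasp_force: 117.8
```

Run:
```python
from h import *
print(pin()[1:],state()["force"],state()["torque"])
```

```text
(np.float64(121.58021790919571), np.float64(84.6548444668862)) [-0.250096   -7.75542695 -1.38500424] [-1.95117456  0.18878213  0.02457635]
```

>>> send_rows(
  deltas=[
    {"offset": [0.0005,0,0],"delta_rot": [0,0,0],"gripper": 1},
    {"offset": [0.001,0,0],"delta_rot": [0,0,0],"gripper": 1},
    {"offset": [0.0015,0,0],"delta_rot": [0,0,0],"gripper": 1},
    {"offset": [0.0015,0,0],"delta_rot": [0,0,0],"gripper": 1},
  ],
)

```text
time_s: 11.2
ee_pos: [0.5983, 0.1393, 0.0844]
tool_rot: [3.127, -0.238, -0.003]
force: [-1.4, -7.7, -1.7]
width: 0.0225
grasp_force: 117.8
```

Run:
```python
from h import *
print(pin()[1:],state()["force"],state()["torque"])
```

```text
(np.float64(121.5367018667522), np.float64(84.02560837047878)) [-1.35056412 -7.66940043 -1.67866619] [-2.01555074  0.21943024  0.03597983]
```

>>> send_rows(
  deltas=[
    {"offset": [0.0005,0,0],"delta_rot": [0,0,0],"gripper": 1},
    {"offset": [0.001,0,0],"delta_rot": [0,0,0],"gripper": 1},
    {"offset": [0.001,0,0],"delta_rot": [0,0,0],"gripper": 1},
  ],
)

```text
time_s: 11.5
ee_pos: [0.5992, 0.1392, 0.0844]
tool_rot: [3.127, -0.238, -0.003]
force: [-1.6, -6.9, -1.5]
width: 0.0226
grasp_force: 117.8
```

Run:
```python
from h import *
print(pin()[1:],state()["force"],state()["torque"])
```

```text
(np.float64(121.50661615686921), np.float64(83.56947975721756)) [-1.59644887 -6.85769496 -1.46589102] [-1.91159331  0.20274063  0.04199491]
```

>>> send_rows(
  deltas=[
    {"offset": [0,0.001,0],"delta_rot": [0,0,0],"gripper": 1},
    {"offset": [0,0.002,0],"delta_rot": [0,0,0],"gripper": 1},
    {"offset": [0,0.003,0],"delta_rot": [0,0,0],"gripper": 1},
    {"offset": [0.0001,0.004,0],"delta_rot": [0,0,0],"gripper": 1},
    {"offset": [0.0002,0.005,0],"delta_rot": [0,0,0],"gripper": 1},
    {"offset": [0.0002,0.005,0],"delta_rot": [0,0,0],"gripper": 1},
  ],
)

```text
time_s: 12.1
ee_pos: [0.5987, 0.1348, 0.0845]
tool_rot: [3.128, -0.237, -0.003]
force: [-0.3, -7.2, -2.0]
width: 0.0231
grasp_force: 117.7
```

Run:
```python
from h import *
print(pin()[1:],state()["force"],state()["torque"])
```

```text
(np.float64(117.09070983050567), np.float64(83.58147790163368)) [-0.25616351 -7.18044738 -1.95963681] [-1.67129528  0.19498382  0.01862966]
```

>>> send_rows(
  deltas=[
    {"offset": [0,0.001,0],"delta_rot": [0,0,0],"gripper": 1},
    {"offset": [0,0.002,0],"delta_rot": [0,0,0],"gripper": 1},
    {"offset": [0.0001,0.0035,0],"delta_rot": [0,0,0],"gripper": 1},
    {"offset": [0.0002,0.005,0],"delta_rot": [0,0,0],"gripper": 1},
    {"offset": [0.0002,0.0065,0],"delta_rot": [0,0,0],"gripper": 1},
    {"offset": [0.0002,0.0065,0],"delta_rot": [0,0,0],"gripper": 1},
  ],
)

```text
time_s: 12.7
ee_pos: [0.5981, 0.1292, 0.0846]
tool_rot: [3.13, -0.237, -0.003]
force: [-0.9, -5.9, -2.4]
width: 0.0223
grasp_force: 117.7
```

Run:
```python
from h import *
print(pin()[1:],state()["force"],state()["torque"])
```

```text
(np.float64(111.46963344241959), np.float64(83.57656409883784)) [-0.9329642  -5.88883905 -2.39204879] [-1.41497162  0.11348141  0.03549   ]
```

>>> send_rows(
  deltas=[
    {"offset": [0,0.001,0],"delta_rot": [0,0,0],"gripper": 1},
    {"offset": [0,0.002,0],"delta_rot": [0,0,0],"gripper": 1},
    {"offset": [0.0001,0.003,0],"delta_rot": [0,0,0],"gripper": 1},
    {"offset": [0.0001,0.0035,0],"delta_rot": [0,0,0],"gripper": 1},
    {"offset": [0.0001,0.0035,0],"delta_rot": [0,0,0],"gripper": 1},
  ],
)

```text
time_s: 13.2
ee_pos: [0.5978, 0.1267, 0.0846]
tool_rot: [3.131, -0.236, -0.002]
force: [-0.2, -4.6, -1.6]
width: 0.0227
grasp_force: 117.7
```

Run:
```python
from h import *
print(pin()[1:],state()["force"],state()["torque"])
```

```text
(np.float64(108.92886088402996), np.float64(83.58883193452954)) [-0.18169723 -4.60413977 -1.5899263 ] [-1.2872787   0.09583226 -0.02988392]
```

>>> send_rows(
  deltas=[
    {"offset": [0,0.001,0],"delta_rot": [0,0,0],"gripper": 1},
    {"offset": [0,0.002,0],"delta_rot": [0,0,0],"gripper": 1},
    {"offset": [0,0.002,0],"delta_rot": [0,0,0],"gripper": 1},
    {"offset": [0,0.002,0],"delta_rot": [0,0,0],"gripper": 1},
  ],
)

```text
time_s: 13.6
ee_pos: [0.5978, 0.1263, 0.0846]
tool_rot: [3.133, -0.234, -0.001]
force: [-0.6, -4.2, -1.7]
width: 0.0227
grasp_force: 117.8
```

Run:
```python
from h import *
print(pin()[1:],state()["force"],state()["torque"])
```

```text
(np.float64(108.5390785088108), np.float64(83.52548156012665)) [-0.57771194 -4.18390302 -1.65354145] [-1.08029111  0.24204949 -0.00266016]
```

>>> send_rows(
  deltas=[
    {"offset": [0,0.001,0],"delta_rot": [0,0,0],"gripper": 1},
    {"offset": [0,0.001,0],"delta_rot": [0,0,0],"gripper": 1},
    {"offset": [0,0.001,0],"delta_rot": [0,0,0],"gripper": 1},
    {"offset": [0,0.001,0],"delta_rot": [0,0,0],"gripper": 1},
  ],
)

```text
time_s: 14.0
ee_pos: [0.5979, 0.126, 0.0847]
tool_rot: [-3.132, 0.233, 0.001]
force: [0.2, -2.1, -2.6]
width: 0.0229
grasp_force: 117.8
```

Run:
```python
from h import *
import pickle
print(pin()[1:],state()["force"],state()["torque"],state()["tool_rot"])
c=calibration("wrist"); s=state(); im=grab_frame("wrist"); pickle.dump((c,s),open("w6.pkl","wb")); cv2.imwrite("pics/w6.png",im)
print(pin()[1:],state()["force"])
im=cv2.convertScaleAbs(im,alpha=1.7)
a=crop(im,170,120,340,245,800); cv2.imwrite("pics/w6v.png",a)
```

```text
(np.float64(108.26083888680199), np.float64(83.48902558372116)) [ 0.22689944 -2.10282736 -2.60056826] [-0.57550435  0.20466457 -0.05002254] [-3.13206321e+00  2.32877234e-01  6.61268481e-04]
(np.float64(108.24854720039707), np.float64(83.48674771471933)) [-1.06125258 -1.87064814 -2.81105605]
```

>>> send_rows(
  deltas=[
    {"offset": [0,0.001,0],"delta_rot": [0,0,0],"gripper": 1},
    {"offset": [0,0.002,0],"delta_rot": [0,0,0],"gripper": 1},
    {"offset": [0,0.002,0],"delta_rot": [0,0,0],"gripper": 1},
    {"offset": [0,0.002,0],"delta_rot": [0,0,0],"gripper": 1},
  ],
)

```text
time_s: 14.45
ee_pos: [0.5982, 0.1242, 0.0851]
tool_rot: [-3.132, 0.233, -0.001]
force: [-0.4, -0.8, -1.7]
width: 0.023
grasp_force: 118.0
```

Run:
```python
from h import *
print(pin()[1:],state()["force"],state()["torque"],state()["tool_rot"])
```

```text
(np.float64(106.48397569886751), np.float64(83.23078005826615)) [-0.44346607 -0.83231653 -1.7092363 ] [-6.04933472e-02 -3.26294212e-05 -2.44158328e-02] [-3.13168738e+00  2.32628024e-01 -1.38859014e-03]
```

>>> send_rows(
  deltas=[
    {"offset": [-0.0005,0,-0.002],"delta_rot": [0,0,0],"gripper": 1},
    {"offset": [-0.0005,0,-0.005],"delta_rot": [0,0,0],"gripper": 1},
    {"offset": [-0.0005,0,-0.009],"delta_rot": [0,0,0],"gripper": 1},
    {"offset": [-0.0005,0,-0.014],"delta_rot": [0,0,0],"gripper": 1},
    {"offset": [-0.0005,0,-0.03],"delta_rot": [0,0,0],"gripper": 1},
    {"offset": [-0.0005,0,-0.065],"delta_rot": [0,0,0],"gripper": 1},
    {"offset": [-0.0005,0,-0.1],"delta_rot": [0,0,0],"gripper": 1},
    {"offset": [-0.0005,0,-0.12],"delta_rot": [0,0,0],"gripper": 1},
  ],
)

```text
time_s: 15.25
ee_pos: [0.599, 0.1227, 0.2095]
tool_rot: [-3.132, 0.235, -0.009]
force: [0.7, 0.3, -1.7]
width: 0.0226
grasp_force: 118.0
```

Run:
```python
from h import *
import pickle
c=calibration("wrist"); s=state(); im=grab_frame("wrist"); pickle.dump((c,s),open("w7.pkl","wb")); cv2.imwrite("pics/w7.png",im)
print(s["ee_pos"],s["force"],s["joints"],Ro.from_rotvec(s["tool_rot"]).as_matrix()[:2,1],totool(np.array([.4606,-.3125,.2])-s["ee_pos"]))
p=proj("wrist",np.array([.5985,.12,.06]),c).astype(int); print(p)
im=cv2.convertScaleAbs(im,alpha=1.7)
a=crop(im,p[0]-110,max(p[1]-90,0),p[0]+110,max(p[1]-90,0)+160,800); cv2.imwrite("pics/w7v.png",a)
```

```text
[0.59896178 0.12269172 0.20949613] [ 0.71511815  0.27309715 -1.72529627] [-0.80956941  0.57572413  0.93545278  1.3985188  -0.46251465  1.38952284
 -1.59341069] [-0.14891867 -0.98884844] [-0.07223388  0.4509487   0.00731669]
[282 193]
```

View pics/w7v.png

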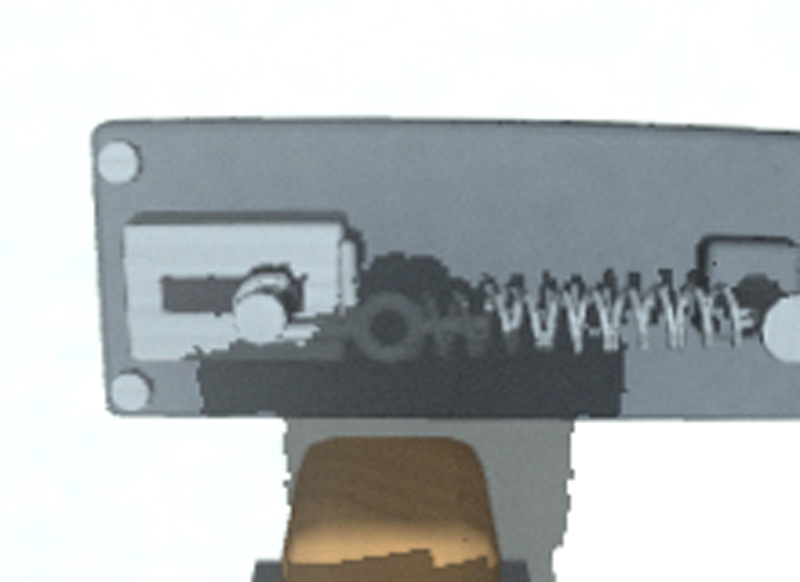

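>>> send_rows(
  deltas=[
    {"offset": [-0.007,0.045,-0.02],"delta_rot": [0,0,-4],"gripper": 1},
    {"offset": [-0.014,0.09,-0.02],"delta_rot": [0,0,-9],"gripper": 1},
    {"offset": [-0.021,0.135,-0.02],"delta_rot": [0,0,-14],"gripper": 1},
    {"offset": [-0.029,0.18,-0.02],"delta_rot": [0,0,-19],"gripper": 1},
    {"offset": [-0.036,0.225,-0.02],"delta_rot": [0,0,-24],"gripper": 1},
    {"offset": [-0.043,0.27,-0.02],"delta_rot": [0,0,-29],"gripper": 1},
    {"offset": [-0.05,0.315,-0.02],"delta_rot": [0,0,-34],"gripper": 1},
    {"offset": [-0.058,0.36,-0.02],"delta_rot": [0,0,-36.4],"gripper": 1},
  ],
)

```text
time_s: 16.1
ee_pos: [0.4856, -0.2257, 0.2252]
tool_rot: [-3.048, -0.76, -0.002]
force: [1.4, 1.1, -1.6]
width: 0.0225
grasp_force: 118.1
```

Run:
```python
from h import *
s=state(); print(s["ee_pos"],Ro.from_rotvec(s["tool_rot"]).as_matrix(),totool(np.array([.4606,-.3125,.2])-s["ee_pos"]))
```

```text
[ 0.48555232 -0.22572645  0.22521248] [[ 8.82996971e-01  4.69377450e-01  1.07606103e-03]
 [ 4.69377312e-01 -8.82997613e-01  3.93514209e-04]
 [ 1.13486602e-03  1.57606780e-04 -9.99999344e-01]] [-0.06279097  0.06490481  0.02515147]
```

Go over the hole, settle, then measure.

>>> send_rows(
  deltas=[
    {"offset": [-0.03,0.031,0.02],"delta_rot": [0,0,0],"gripper": 1},
    {"offset": [-0.062,0.063,0.045],"delta_rot": [0,0,0],"gripper": 1},
    {"offset": [-0.062,0.063,0.08],"delta_rot": [0,0,0],"gripper": 1},
    {"offset": [-0.062,0.063,0.09],"delta_rot": [0,0,0],"gripper": 1},
    {"offset": [-0.062,0.063,0.09],"delta_rot": [0,0,0],"gripper": 1},
    {"offset": [-0.062,0.063,0.09],"delta_rot": [0,0,0],"gripper": 1},
  ],
)

```text
time_s: 16.7
ee_pos: [0.4628, -0.3076, 0.1358]
tool_rot: [3.048, 0.761, 0.003]
force: [-0.2, 0.2, -1.5]
width: 0.0227
grasp_force: 118.2
```

Run:
```python
from h import *
s=state(); print(s["ee_pos"],s["tool_rot"],totool(np.array([.4606,-.3125,.0655])-s["ee_pos"]),s["force"])
```

```text
[ 0.46275039 -0.30762503  0.13582968] [3.04757315e+00 7.60914452e-01 2.63642034e-03] [-0.00429618  0.00323189  0.07032604] [-0.19680411  0.18521324 -1.49196836]
```

>>> send_rows(
  deltas=[
    {"offset": [-0.005,0.003,0.015],"delta_rot": [0,0,0],"gripper": 1},
    {"offset": [-0.005,0.003,0.028],"delta_rot": [0,0,0],"gripper": 1},
    {"offset": [-0.005,0.003,0.028],"delta_rot": [0,0,0],"gripper": 1},
    {"offset": [-0.005,0.003,0.028],"delta_rot": [0,0,0],"gripper": 1},
  ],
)

```text
time_s: 17.1
ee_pos: [0.4579, -0.3132, 0.1063]
tool_rot: [-3.048, -0.757, 0.001]
force: [0.5, 0.0, -2.2]
width: 0.0222
grasp_force: 118.2
```

>>> send_rows(
  deltas=[
    {"offset": [0,0,0.005],"delta_rot": [0,0,0],"gripper": 1},
    {"offset": [0,0,0.01],"delta_rot": [0,0,0],"gripper": 1},
    {"offset": [0,0,0.014],"delta_rot": [0,0,0],"gripper": 1},
    {"offset": [0,0,0.018],"delta_rot": [0,0,0],"gripper": 1},
  ],
)

```text
time_s: 17.5
ee_pos: [0.4581, -0.3136, 0.0884]
tool_rot: [-3.049, -0.756, 0.0]
force: [0.3, 0.2, -1.4]
width: 0.0228
grasp_force: 118.2
```

>>> send_rows(
  deltas=[
    {"offset": [0.0015,0,0.007],"delta_rot": [0,0,0],"gripper": 1},
    {"offset": [0.0015,0,0.014],"delta_rot": [0,0,0],"gripper": 1},
    {"offset": [0.0015,0,0.019],"delta_rot": [0,0,0],"gripper": 1},
    {"offset": [0.0015,0,0.0215],"delta_rot": [0,0,0],"gripper": 1},
    {"offset": [0.0015,0,0.0225],"delta_rot": [0,0,0],"gripper": 1},
    {"offset": [0.0015,0,0.0235],"delta_rot": [0,0,0],"gripper": 1},
  ],
)

```text
time_s: 18.1
ee_pos: [0.4595, -0.3132, 0.0654]
tool_rot: [3.049, 0.756, 0.0]
force: [-0.8, 0.3, 3.0]
width: 0.0226
grasp_force: 118.5
```

Resting on the stand (+4 N). Release gently, then go up.

>>> send_rows(
  deltas=[
    {"offset": [0,0,0],"delta_rot": [0,0,0],"gripper": 0.6},
    {"offset": [0,0,0],"delta_rot": [0,0,0],"gripper": 0.5},
    {"offset": [0,0,0],"delta_rot": [0,0,0],"gripper": 0.3},
    {"offset": [0,0,0],"delta_rot": [0,0,0],"gripper": 0.2},
    {"offset": [0,0,0],"delta_rot": [0,0,0],"gripper": 0.1},
    {"offset": [0,0,-0.01],"delta_rot": [0,0,0],"gripper": 0.1},
  ],
  newtons=20,
)

```text
time_s: 18.7
ee_pos: [0.4585, -0.3121, 0.0745]
tool_rot: [-3.047, -0.756, 0.003]
force: [0.7, -0.6, 0.6]
width: 0.0771
grasp_force: 0.0
```

>>> send_rows(
  deltas=[
    {"offset": [0,0,-0.02],"delta_rot": [0,0,0],"gripper": 0},
    {"offset": [0,0,-0.05],"delta_rot": [0,0,0],"gripper": 0},
    {"offset": [0,0,-0.09],"delta_rot": [0,0,0],"gripper": 0},
    {"offset": [0,0,-0.13],"delta_rot": [0,0,0],"gripper": 0},
    {"offset": [0,0,-0.13],"delta_rot": [0,0,0],"gripper": 0},
    {"offset": [0,0,-0.13],"delta_rot": [0,0,0],"gripper": 0},
  ],
)

```text
time_s: 19.3
ee_pos: [0.4599, -0.3137, 0.207]
tool_rot: [3.047, 0.756, 0.004]
force: [-0.6, 0.3, -0.2]
width: 0.0858
grasp_force: 0.0
```

Run:
```python
from h import *
c=calibration("wrist"); s=state(); im=grab_frame("wrist"); cv2.imwrite("pics/w8.png",im); t=grab_frame("top"); cv2.imwrite("pics/t8.png",t)
print(s["ee_pos"],s["force"],s["width"])
# expected handle-top corners of upright puller vs picture: light-wood mask extents
T=Ro.from_rotvec(s["tool_rot"]).as_matrix()
for dx,dy in((31,12),(31,-12),(-31,12),(-31,-12)):
    X=np.array([.4595,-.3132,.099])+T[:,0]*dx/1000+T[:,1]*dy/1000; print(proj("wrist",X,c).round(1))
h=cv2.cvtColor(im,cv2.COLOR_BGR2HSV)
for y in(175,190,205,220,235): print(y,[(x,*h[y,x]) for x in range(236,330,6)])
```

```text
[ 0.45989808 -0.31366602  0.20697567] [-0.58887225  0.26322533 -0.23830027] 0.0858070044753163
[292.2 169.7]
[261.6 169.7]
[291.3 241.8]
[262.9 241.8]
175 [(236, np.uint8(14), np.uint8(134), np.uint8(93)), (242, np.uint8(14), np.uint8(144), np.uint8(90)), (248, np.uint8(13), np.uint8(141), np.uint8(92)), (254, np.uint8(13), np.uint8(144), np.uint8(90)), (260, np.uint8(13), np.uint8(141), np.uint8(92)), (266, np.uint8(17), np.uint8(115), np.uint8(104)), (272, np.uint8(17), np.uint8(111), np.uint8(119)), (278, np.uint8(18), np.uint8(114), np.uint8(119)), (284, np.uint8(16), np.uint8(111), np.uint8(119)), (290, np.uint8(16), np.uint8(112), np.uint8(96)), (296, np.uint8(13), np.uint8(147), np.uint8(90)), (302, np.uint8(13), np.uint8(143), np.uint8(91)), (308, np.uint8(14), np.uint8(147), np.uint8(90)), (314, np.uint8(14), np.uint8(143), np.uint8(91)), (320, np.uint8(14), np.uint8(149), np.uint8(91)), (326, np.uint8(83), np.uint8(15), np.uint8(140))]
190 [(236, np.uint8(14), np.uint8(142), np.uint8(95)), (242, np.uint8(11), np.uint8(103), np.uint8(52)), (248, np.uint8(10), np.uint8(113), 
[... 2358 characters left out ...]
int8(68)), (248, np.uint8(60), np.uint8(4), np.uint8(69)), (254, np.uint8(70), np.uint8(11), np.uint8(68)), (260, np.uint8(80), np.uint8(12), np.uint8(66)), (266, np.uint8(15), np.uint8(82), np.uint8(56)), (272, np.uint8(17), np.uint8(92), np.uint8(58)), (278, np.uint8(16), np.uint8(82), np.uint8(59)), (284, np.uint8(19), np.uint8(92), np.uint8(58)), (290, np.uint8(18), np.uint8(79), np.uint8(55)), (296, np.uint8(84), np.uint8(11), np.uint8(113)), (302, np.uint8(80), np.uint8(11), np.uint8(139)), (308, np.uint8(84), np.uint8(9), np.uint8(139)), (314, np.uint8(83), np.uint8(14), np.uint8(141)), (320, np.uint8(85), np.uint8(11), np.uint8(140)), (326, np.uint8(77), np.uint8(13), np.uint8(141))]
```

The handle covers columns 263–292 from rows 175 to 235. That is where an upright puller should appear (262–292), so the puller stands upright in its hole.

```bash
python3 -c "
from cell import *
print(hand_in())"
```

```text
the job is handed in; nothing more can be done
None
```

The spring's hook is caught round the post under its own tension, the puller stands upright in its stand again, and I handed the job in at about 19.5 s; the force readings peaked near 8 N, well under the 16 N and 12 N limits.

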